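Dip a probe through the guide of a sample cell

TASK

First press the hinged cover of the sample cell down until its detent clicks and holds it shut, and let go of it. Then take the probe out of its storage tube and lower it upright through the guide hole in the shut cover, never letting it touch the cell, the cover or the beaker inside, until the dark ring on its shaft is level with the top of the guide. Finish while holding it there, still, centred in the hole and hanging free; leave the loose glassware and the dropper bottle where they are.

Things in the scene. Friction and masses are not known exactly. Their poses are not given: they have to be found in the camera images.
- cell: sample cell fixed to the bench: grey base 136 x 116 x 10 mm, four steel posts, grey top frame (top at 97 mm), a fixed glass beaker (56 mm wide, 72 mm tall) standing in its middle, a hinged white cover on top. Origin: centre of the underside; x points from the front (latch side, towards the robot, within 0.35 rad) to the hinge side, y along the hinge, z up. May swap sides with the tube
- cover (a joint): hinge angle of the white cover plate (124 mm from hinge to front edge, 98 mm wide, 6 mm thick), rad: 0 fully shut, grows as the front rises (starts 0.4 to 0.8). Friction holds it where it starts; near shut a weak spring lifts it back to about 0.26 unless latched. Over the last 0.1 rad a sprung ball resists with about 4 to 6 N at the lip, then snaps over and holds the cover at 0 on a stop
- cover_hinge (a point): point on the hinge axis, in the middle of its length, 99 mm above the bench and 60 mm behind the cell's centre (along cell x)
- cover_lip (a point): the place to press: on the cover's upper face near its front edge, in the middle of its width, 107 mm from the hinge axis; moves with the cover (105 mm above the bench when shut). It is 17 mm to the front edge and 29 mm to the guide's outer wall; a grip rib 2 mm high stands 12 mm in front of it
- guide_mouth (a point): centre of the top opening of the guide: a steel bush in the middle of the cover, 60 mm from the hinge, 24 mm bore, 36 mm outside, 16 mm long, 10 mm proud of the plate; moves with the cover. Cover shut: bore upright over the cell's centre, mouth 115 mm above the bench, beaker rim (50 mm inside) 33 mm below it, beaker floor 103 mm below. z runs up out of the bore
- stand: storage tube fixed to the bench: round foot 84 mm wide, 10 mm thick, and an upright white tube 26 mm outside, 16 mm bore, rim 122 mm above the bench. Origin: centre of the underside of the foot. The probe hangs in it, upright, its head resting on the rim
- probe_head (a point): centre of the probe's head, the part to grasp: a black block 24 x 24 mm, 50 mm tall, flat sides facing its x and y, a steel stub 14 mm wide and 8 mm high on top; z runs up the probe. Below the head a straight steel shaft 10 mm thick, 110 mm long. At the start the probe is upright and this point is 147 mm above the bench; it weighs 50 to 100 g
- probe_mark (a point): centre of the dark ring on the shaft, on the probe's axis, 75 mm below the head's centre and 60 mm above the tip
- probe_tip (a point): lower end of the probe's shaft, on its axis, 135 mm below the head's centre
- waste_beaker: bystander: loose glass beaker, 66 mm wide, 82 mm tall, behind the work; origin under its centre
- dropper: bystander: loose dropper bottle, 51 mm wide, 143 mm tall; origin under its centre
- petri_dish: bystander: loose petri dish, 69 mm wide, 15 mm tall, near the robot; origin under its centre
Mind the look-alikes: they are no part of the job. There is more than one size of the part that bears probe_head; the job needs the largest.

How it is judged:
By the outcome, as a careful person would: the job done as asked, in the order asked, and still so for the second after the job is handed in, while the arm keeps its last pose, push and grip.
It also fails if it takes over 58 s, if anything falls off the work surface, if the arm or the gripper's body presses on something with over 40 N, if the wrist force passes 120 N, or if a joint passes its speed limit or range.

ROBOT

A 6-joint arm with a two-finger parallel gripper is mounted at the origin on a cart in front of the work surface, level with it; the furniture and walls round the work are solid. World frame = base frame: x ahead of the robot, y to its left, z up, the work surface at z = 0. Lengths are in m, angles in rad, forces in N, time in s.
With the tool pointing down it reaches from about 0.275 to 0.825 m from the base axis. Payload 4.9 kg.
Tool frame: the origin (TCP) lies midway between the tips of the shut fingers; the grasp point (between the pads) lies 19 mm behind it (grip_point_offset is the distance from the TCP to the grasp point, in m); z points along the fingers, x is the direction in which the jaws open and shut, and the axes are right-handed (so a half turn about z gives the same grasp; the last joint's range is limited). The gripper opens to 85 mm and grips with 20 to 120 N. Pads are 22 mm wide; open, the fingers measure 114 mm over their backs; the gripper's body (76 mm by 85 mm) begins 54 mm behind the grasp point. The pads swing forward as they close: fully open they stand 13 mm farther back than shut.
Start: joints at [-1.411, 0.326, -0.193, 1.052, 0, 1.437], TCP at [0.159, -0.526, 0.231] pointing down, gripper open.
Joint ranges: [-2.65, 2.65], [-0.97, 1.79], [-1.3, 1.35], [-1.93, 2.1], [-1.47, 1.37], [-3.14, 3.14]. Speed limits (rad/s): [2.57, 2.57, 3.14, 3.14, 3.14, 3.14].

INTERFACE

Orientations are given as a rotation vector (axis times angle).
In Python, from cell import * gives the robot as it stands. Calls block until the motion is done:
- movep(position, orientation): joint-space move of the TCP to a pose.
- move_l(position, velocity=0.15, rot=None, until_force=None): straight line of the TCP; rot=None keeps the orientation; velocity is the mean speed in m/s. With until_force (N) it stops when the force on the tool has changed by that much, and returns True; else False.
- set_joints(angles): joint-space move.
- let_go() and grab(newtons=None): open the fingers fully, or close them until they stop; newtons is the grip in N (None keeps the last).
- sleep(seconds).
- ik(position, orientation): joint angles nearest the present ones, or None.
- get_state(): the state.
- grab_frame(name): name is "scene" or "top" or "wrist"; returns a dict with "img" (384x512x3 uint8, red, green, blue), "fx", "fy", "cx", "cy" (pixels), "cam_to_world" (4x4, takes a point from camera to world coordinates); the wrist camera has in their place "T_tool_cam" (4x4, takes a point from camera to tool coordinates, whose origin is the TCP and whose axes are the tool frame's). Camera axes: x right, y down, z forward; pixel columns grow to the right and rows downward; lengths in m; the calibration is good to about 2 mm. A picture is of the moment at which its call begins: read the wrist's pose just before it. There is no depth.
A pose or a line that the arm cannot do raises MotionError and nothing moves.
- sign_off(): hands the job in, once; it reports no verdict.
Trained networks look in the newest picture that a camera, given by its name, has taken for a name from the list of things; names that differ only in an ending like _2 or _b are one class to them, and where a whole thing is asked for, a point or a joint stands for the part that bears it (a point fixed in the world has none). Each returns a list of dicts, best first, with "score" (0 to 1); they miss things now and then, are a little off and sometimes report something else, mostly with a low value. They report only what shows in the picture. A call takes as long as a camera call. They do not tell look-alikes from the thing itself.
- spot_in(camera, name): "centre" ([column, row] in pixels, amid what is visible of it).
- silhouettes(camera, name): "mask" (384x512 bool, what is visible of it) and "centre" ([column, row] in pixels, amid what is visible of it).
- tip_of(camera, name): "centre" ([column, row] in pixels: a listed point, or the origin of a listed thing).
The state is a dict: "clock": time; "q": joint angles; "joint_velocities": joint speeds; "tau": joint torques, N m; "position": TCP position; "eef_rot": TCP orientation; "contact_force": force on the tool from outside, world axes, zero at the start; "wrist_torque": the same for the moment, N m; "finger_gap": opening from 0.0 (shut) to 1.0 (fully open).
Only numpy, scipy, OpenCV 4.12 (cv2) and the standard library are available. Lean on these libraries where they do the work, as an engineer would, in place of code of your own. Each camera call takes 0.05 s, during which the arm holds its last target. There are 200 camera calls.

## Working session

There is one attempt and no reset: what is moved stays moved. The work goes in short steps, each a Python script; the robot and the scene stay as the last script left them, time stands still between calls to the robot, and variables do not carry over. Pictures are saved under pics/ and viewed, about 8 in all and at most 12, crops included, and the job is handed in when it is done.

```bash
ls; mkdir -p pics
cat > h.py <<'E'
from cell import *
import numpy as np, cv2
from scipy.spatial.transform import Rotation as R
def shot(cam,name=None):
    s=get_state(); f=grab_frame(cam)
    if 'cam_to_world' in f: T=np.array(f['cam_to_world'])
    else:
        W=np.eye(4);W[:3,:3]=R.from_rotvec(s['eef_rot']).as_matrix();W[:3,3]=s['position'];T=W@np.array(f['T_tool_cam'])
    f['T']=T
    if name: cv2.imwrite('pics/'+name+'.png',np.array(f['img'])[:,:,::-1])
    return f
def ray(f,px):
    d=np.array([(px[0]-f['cx'])/f['fx'],(px[1]-f['cy'])/f['fy'],1.]);d=f['T'][:3,:3]@d
    return f['T'][:3,3],d/np.linalg.norm(d)
def atz(f,px,z):
    o,d=ray(f,px);return o+d*(z-o[2])/d[2]
def proj(f,p):
    c=np.linalg.inv(f['T'])@np.append(p,1);return np.array([f['fx']*c[0]/c[2]+f['cx'],f['fy']*c[1]/c[2]+f['cy']])
def tri(rs):
    A=0;b=0
    for o,d in rs:
        P=np.eye(3)-np.outer(d,d);A=A+P;b=b+P@o
    return np.linalg.solve(A,b)
E
python3 - <<'E'
from h import *
np.set_printoptions(precision=4,suppress=True)
fs={c:shot(c,c+'0') for c in ['scene','top']}
a=[cv2.imread(f'pics/{c}0.png') for c in fs]
for c,f in fs.items():
    print(c,f['T'][:3,3],f['T'][:3,2],f['fx'])
    for n in ['cover_lip','cover_hinge','guide_mouth','probe_head','cell','stand','waste_beaker','dropper','petri_dish']:
        print(n,[(np.round(d['centre'],1).tolist(),round(d['score'],2)) for d in tip_of(c,n)][:4])
print(get_state()['clock'])
E
```

```text
pics
scene [-0.1251  0.6641  0.5583] [ 0.6514 -0.6293 -0.4239] 388.67499130910966
cover_lip [([321.9, 157.5], 0.62)]
cover_hinge [([306.8, 169.5], 0.86)]
guide_mouth [([311.6, 158.8], 0.56)]
probe_head [([196.7, 200.9], 0.9), ([236.1, 208.4], 0.65), ([183.9, 206.6], 0.47)]
cell [([315.1, 206.0], 0.64)]
stand [([202.7, 252.5], 0.59)]
waste_beaker [([232.4, 197.7], 0.78)]
dropper [([269.5, 186.7], 0.9)]
petri_dish [([288.7, 236.6], 0.88)]
top [ 0.4606 -0.028   0.9363] [ 0.1286  0.0088 -0.9917] 384.68913527361946
cover_lip [([332.0, 216.9], 0.94)]
cover_hinge [([338.4, 185.0], 0.63)]
guide_mouth [([334.7, 198.6], 0.88)]
probe_head [([138.3, 197.4], 0.67), ([159.1, 153.1], 0.63), ([335.2, 220.1], 0.6), ([183.5, 210.8], 0.53)]
cell [([320.7, 215.0], 0.8), ([333.2, 134.6], 0.64), ([136.8, 196.6], 0.37)]
stand [([157.8, 204.4], 0.93)]
waste_beaker [([267.7, 127.9], 0.86)]
dropper [([332.7, 135.5], 0.74)]
petri_dish [([239.0, 246.7], 0.93)]
1.0
```

View pics/scene0.png

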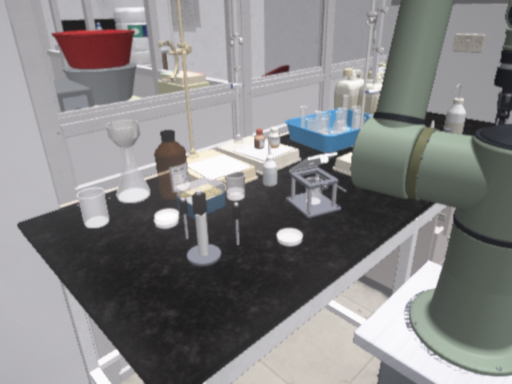

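View pics/top0.png

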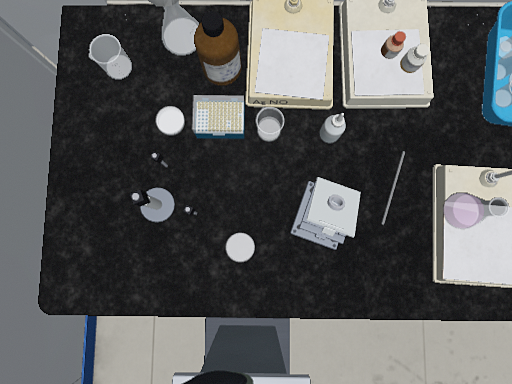

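Scene: the storage tube holds the large black-headed probe (head at 198,202). Two smaller upright probes flank it at 185,207 and 236,208, and the cell is at 314,195. Top: the stand is at (157,205), the cell at (320,215) with its cover raised and yawed slightly, and the dish at (240,247). Next I'll locate these and take wrist views.

Run:
```python
from h import *
np.set_printoptions(precision=4,suppress=True)
t=shot('top');s=shot('scene')
for n,p,z in [('stand',(157.8,204.4),0),('head',(138.3,197.4),.147),('cell',(320.7,215),0),('hinge',(338.4,185),.099),('petri',(239,246.7),0),('dropper',(332.7,135.5),0),('waste',(267.7,127.9),0),('look1',(155,157),.05),('look2',(189,210),.05)]: print(n,atz(t,p,z))
for n,a,b in [('head',(138.3,197.4),(196.7,200.9)),('stand',(157.8,204.4),(202.7,252.5)),('cell',(320.7,215),(315.1,206)),('hinge',(338.4,185),(306.8,169.5)),('lip',(332,216.9),(321.9,157.5)),('mouth',(334.7,198.6),(311.6,158.8))]:
    print('tri',n,tri([ray(t,a),ray(s,b)]))
f=grab_frame('wrist');print(np.array(f['T_tool_cam']),f['fx'],get_state()['eef_rot'])
```

```text
stand [0.5459 0.2089 0.    ]
head [0.5466 0.2127 0.147 ]
cell [ 0.5246 -0.189   0.    ]
hinge [ 0.5842 -0.2115  0.099 ]
petri [0.4459 0.0084 0.    ]
dropper [ 0.7236 -0.2211  0.    ]
waste [ 0.7415 -0.0587  0.    ]
look1 [0.6533 0.2077 0.05  ]
look2 [0.5292 0.1234 0.05  ]
tri head [0.5475 0.2128 0.1525]
tri stand [0.5471 0.2089 0.0085]
tri cell [ 0.5218 -0.1924 -0.0048]
tri hinge [ 0.5809 -0.2164  0.093 ]
tri lip [ 0.5056 -0.1879  0.16  ]
tri mouth [ 0.5462 -0.1961  0.1432]
[[ 1.     -0.0006 -0.     -0.0005]
 [ 0.0006  0.9657  0.2598 -0.0657]
 [-0.0001 -0.2598  0.9657 -0.1435]
 [ 0.      0.      0.      1.    ]] 280.72740867673207 [-2.5227  1.8723  0.0001]
```

```bash
cat >> h.py <<'E'
def down(phi): # tool pointing down, tool x along world angle phi
    x=np.array([np.cos(phi),np.sin(phi),0]);z=np.array([0,0,-1.]);return R.from_matrix(np.c_[x,np.cross(z,x),z]).as_rotvec()
def cellpts(p):
    x,y,yaw,th=p;c,s=np.cos(th),np.sin(th)
    def w(X,Z): return np.array([x+np.cos(yaw)*X,y+np.sin(yaw)*X,Z])
    def cv(r,h): return w(.060-r*c+h*s,.099+r*s+h*c)
    return {'cell':w(0,0),'cover_hinge':w(.06,.099),'cover_lip':cv(.107,.006),'guide_mouth':cv(.06,.016)}
def best(cam,f,n,guess,tol=40):
    g=proj(f,guess);c=[d for d in tip_of(cam,n) if d['score']>.3 and np.linalg.norm(np.array(d['centre'])-g)<tol]
    return np.array(c[0]['centre']) if c else None
E
python3 - <<'E'
from h import *
from scipy.optimize import least_squares
np.set_printoptions(precision=4,suppress=True)
obs=[];p=np.array([.523,-.191,-.33,.5])
def add(cam,f):
    for n,g in cellpts(p).items():
        u=best(cam,f,n,g)
        if u is not None: obs.append((cam,f,n,u))
add('top',shot('top'));add('scene',shot('scene'))
movep([.53,-.19,.33],down(-1.9));add('wrist',shot('wrist','w1'))
movep([.47,-.13,.33],down(-1.9));add('wrist',shot('wrist','w2'))
fun=lambda p:np.concatenate([(proj(f,cellpts(p)[n])-u) for c,f,n,u in obs])
r=least_squares(fun,p,loss='soft_l1',f_scale=2)
print(r.x)
for o,e in zip(obs,fun(r.x).reshape(-1,2)): print(o[0],o[2],o[3],e)
hp=[];q0=np.array([.547,.212,.147])
for k,xy in enumerate([(.53,.2),(.50,.15)]):
    movep([*xy,.36],down(-1.57));f=shot('wrist','p%d'%k)
    for n,g in [('probe_head',q0),('stand',q0*[1,1,0]),('probe_tip',q0+[0,0,-.135])]: 
        u=best('wrist',f,n,g);print(n,u,None if u is None else atz(f,u,{'probe_head':.147,'stand':0}.get(n,.012)))
print(get_state()['clock'])
cv2.imwrite('pics/m.png',cv2.resize(np.vstack([np.hstack([cv2.imread(f'pics/{a}.png') for a in r]) for r in (['w1','w2'],['p0','p1'])]),(800,600)))
E
```

```text
[ 0.5232 -0.1902 -0.31    0.6579]
top cell [321.  216.8] [ 0.1941 -1.1952]
top cover_hinge [337.2 185.4] [-0.1461  1.3445]
top cover_lip [332.7 218.1] [0.0815 2.0138]
top guide_mouth [336.8 200.4] [0.0659 0.2359]
scene cell [314.9 204.6] [-1.8402  0.1142]
scene cover_hinge [304.1 172.1] [-0.5008 -3.6698]
scene cover_lip [321.6 157.9] [-1.8168 -2.79  ]
scene guide_mouth [310.3 160.5] [ 0.7311 -3.2482]
wrist cell [257.9 158.5] [0.1223 0.7758]
wrist cover_hinge [257.  125.3] [ 0.4992 -0.5067]
wrist cover_lip [258.1 201.7] [ 1.0313 -1.4348]
wrist guide_mouth [252.8 158.7] [5.4839 0.7239]
wrist cell [280.7 109.9] [0.8989 2.8319]
wrist cover_hinge [290.6  63.1] [-1.9057 -1.8362]
wrist cover_lip [297.5 130.8] [-2.2807  0.6329]
wrist guide_mouth [294.3  90.1] [-0.9741  0.0029]
probe_head [248.8 155.3] [0.5467 0.2107 0.147 ]
stand [251.6 144.5] [0.5458 0.2097 0.    ]
probe_tip None None
probe_head [208.8 129.5] [0.5487 0.2096 0.147 ]
stand [220.1 127.2] [0.5459 0.2142 0.    ]
probe_tip [224.  128.6] [0.544  0.2061 0.012 ]
10.0667
```

View pics/m.png

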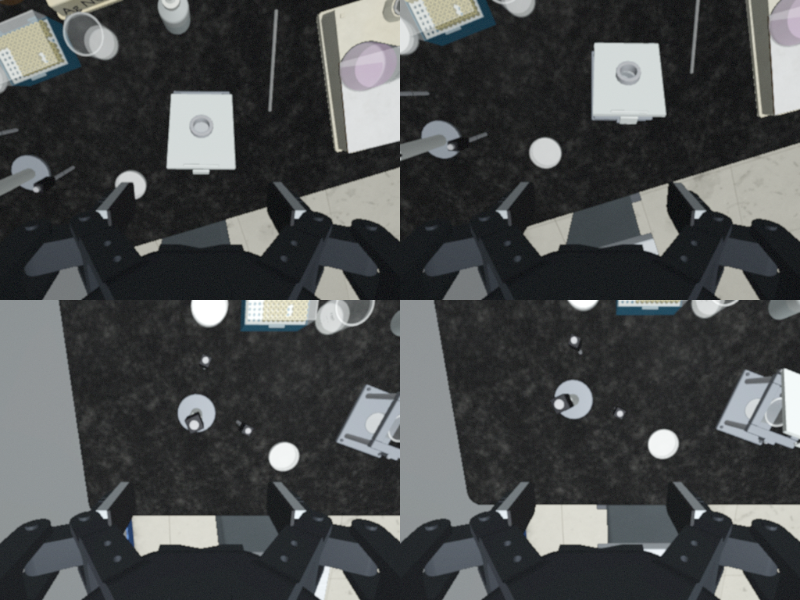

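The pictures agree with the fit: cell at (0.523, -0.190), yaw -0.31, cover angle about 0.66. The small look-alikes stand about 85 mm or more from the tube. Next I'll press the cover along its arc with the fingers shut.

```bash
cat >> h.py <<'E'
CX,CY,YAW=.5232,-.1902,-.31
def press(th,h,r=.104):
    c,s=np.cos(th),np.sin(th);ex=np.array([np.cos(YAW),np.sin(YAW),0]);ez=np.array([0,0,1.])
    n=ex*s+ez*c; p=np.array([CX,CY,.099])+ex*.06+r*(-ex*c+ez*s)+n*(.006+h)
    x=-np.cross(ez,ex);z=-n
    return p,R.from_matrix(np.c_[x,np.cross(z,x),z]).as_rotvec()
E
python3 - <<'E'
from h import *
np.set_printoptions(precision=4,suppress=True)
for th,h in [(.66,.05),(.66,0),(.3,0),(0,0)]: print(ik(*press(th,h)))
grab(40)
p,r=press(.66,.05);movep(p,r)
p,r=press(.66,-.004);print('touch',move_l(p,.06,rot=r,until_force=1.5),get_state()['position'],p,get_state()['contact_force'])
for th in [.5,.35,.2,.1]:
    p,r=press(th,-.001);move_l(p,.08,rot=r)
    print(th,get_state()['contact_force'])
p,r=press(0,-.005);print(move_l(p,.04,rot=r,until_force=22))
s=get_state();print(s['position'],p,s['contact_force'],s['clock'])
p,r=press(0,.09);move_l(p,.2,rot=r)
f=shot('wrist','c1');shot('scene','s1');print(get_state()['contact_force'],get_state()['clock'])
a=cv2.imread('pics/s1.png')[120:250,240:380];cv2.imwrite('pics/c1m.png',np.hstack([cv2.imread('pics/c1.png')[:, :400],cv2.resize(a,(400,384))]))
E
```

```text
[-0.4362  0.9664  0.6574  1.9179 -0.0772  3.0417]
[-0.4415  0.9102  0.442   1.7584 -0.0805  3.0375]
[-0.4666  0.5849 -0.0865  1.196  -0.0461  2.9919]
[-0.496   0.3831 -0.4665  0.7212  0.      2.9556]
touch False [ 0.5035 -0.184   0.1646] [ 0.5033 -0.1838  0.1643] [-0.0999 -0.4698  0.6616]
0.5 [0.449  0.4334 0.2688]
0.35 [ 0.8729 -0.5486 -0.6596]
0.2 [ 0.252   0.6789 -0.145 ]
0.1 [ 0.028  -0.2991  0.2056]
True
[ 0.4838 -0.178   0.1048] [ 0.4813 -0.1768  0.1   ] [-2.0457  1.0303  9.8551] 18.5
[-0.0488  0.0481 -0.2831] 19.2083
```

View pics/c1m.png

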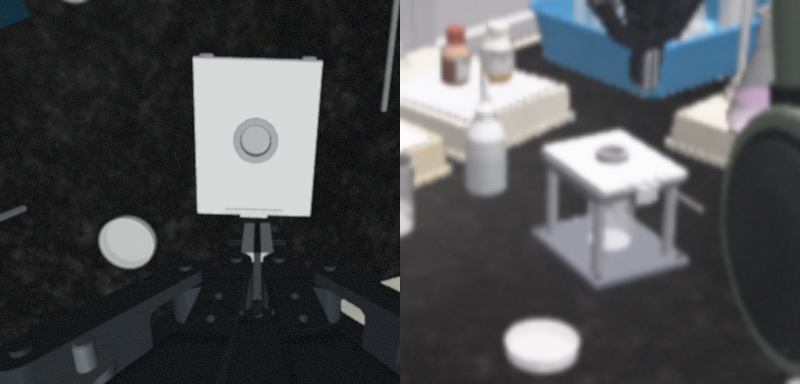

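The cover now lies flat on the frame in both views, with the bush centred at (255,139) in the wrist image. The fingers stopped at z = 0.1048 and the force returned to zero after they lifted off. Next, a close look at the probe head for its yaw.

Run:
```python
from h import *
np.set_printoptions(precision=4,suppress=True)
f=shot('wrist')
for n,z in [('guide_mouth',.115),('cover_hinge',.099),('cover_lip',.105),('cell',0)]:
    for d in tip_of('wrist',n)[:2]: print(n,d['score'],d['centre'],atz(f,d['centre'],z))
g=cv2.cvtColor(np.array(f['img']),cv2.COLOR_RGB2GRAY);roi=g[100:180,215:300]
m=((roi<200)).astype(np.uint8);cs,_=cv2.findContours(m,cv2.RETR_EXTERNAL,cv2.CHAIN_APPROX_NONE)
c=max(cs,key=cv2.contourArea);e=cv2.fitEllipse(c);u=np.array(e[0])+[215,100];print('ell',e,u,atz(f,u,.112))
let_go()
movep([.547,.211,.265],down(-1.57));f=shot('wrist','h1')
u=tip_of('wrist','probe_head');print([(d['centre'],d['score'],atz(f,d['centre'],.147)) for d in u[:2]]);
u=u[0]['centre'];x,y=int(u[0]),int(u[1])
sm=silhouettes('wrist','probe_head');print([(d['score'],d['centre'],d['mask'].sum()) for d in sm])
cv2.imwrite('pics/h1c.png',cv2.resize(cv2.imread('pics/h1.png')[max(0,y-60):y+60,x-60:x+60],(600,600),interpolation=cv2.INTER_CUBIC));print(x,y,get_state()['clock'])
```

```text
cover_hinge 0.75 [258.6, 59.5] [ 0.5824 -0.2099  0.099 ]
cell 0.6 [256.9, 130.2] [ 0.5265 -0.1906  0.    ]
ell ((40.525333404541016, 38.63175964355469), (45.33539962768555, 45.77719497680664), 177.1717987060547) [255.5253 138.6318] [ 0.5263 -0.1894  0.112 ]
[([259.2, 188.5], 0.87, array([0.5448, 0.2092, 0.147 ])), ([277.0, 82.1], 0.59, array([0.6408, 0.1938, 0.147 ]))]
[(0.64, [258.4, 191.6], np.int64(956)), (0.63, [338.3, 191.3], np.int64(464))]
259 188 25.2
```

View pics/h1c.png

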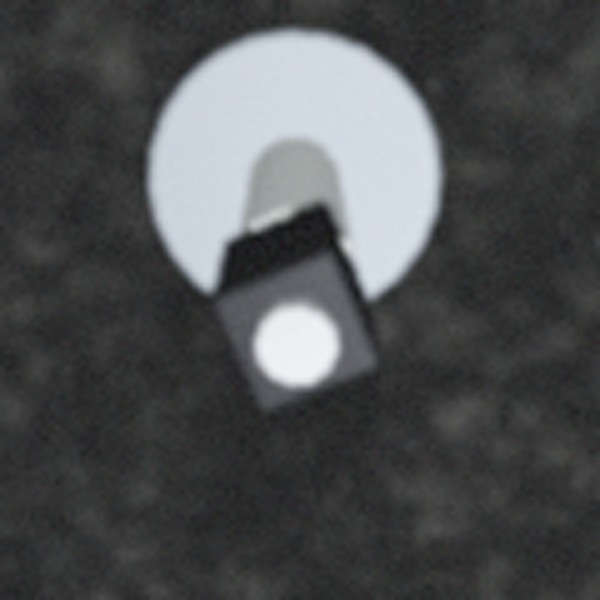

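The crop shows the square head turned about 22° in the image, with the stub at crop (296,345), pixel (258.2,197), and the top-face centre at pixel (258.9,194). The grasp yaw is therefore φ ≈ -2.76. The look-alikes are clear of the fingers.

Run:
```python
from h import *
np.set_printoptions(precision=4,suppress=True)
f=shot('wrist');a=atz(f,(258.2,197),.180)[:2];b=atz(f,(258.9,194),.172)[:2];print(a,b)
h=np.mean([a,b,[.5471,.2125]],axis=0);print(h)
r=down(-2.76);print(ik([*h,.132],r))
movep([*h,.215],r);print(move_l([*h,.132],.12,until_force=8),get_state()['contact_force'])
grab(60);s=get_state();print(s['finger_gap'],s['position'],s['contact_force'],s['clock'])
move_l([*h,.285],.15);s=get_state();print(s['finger_gap'],s['contact_force'],s['clock'])
movep([.525,-.190,.285],r);s=get_state();print(s['position'],s['contact_force'],s['q'],s['clock'])
shot('wrist','t1');shot('scene','t2');
a=cv2.imread('pics/t2.png')[60:240,220:400];cv2.imwrite('pics/t.png',np.hstack([cv2.imread('pics/t1.png')[:, 56:456],cv2.resize(a,(400,384+16))[:384]]))
```

```text
[0.5459 0.2104] [0.5463 0.2097]
[0.5464 0.2109]
[ 0.2423  0.4723 -0.2387  0.8598  0.     -1.7101]
False [ 0.792  -0.4182  0.5108]
0.2704138421896786 [0.5466 0.2109 0.1324] [-0.456  -0.6268  2.9142] 27.775
0.27675096749380473 [-0.0025 -0.0198 -0.8643] 28.9417
[ 0.5253 -0.1891  0.2849] [ 0.0366 -0.1525 -0.586 ] [-0.478   0.3131 -0.0729  1.1849  0.0005 -2.4316] 30.4333
```

View pics/t.png

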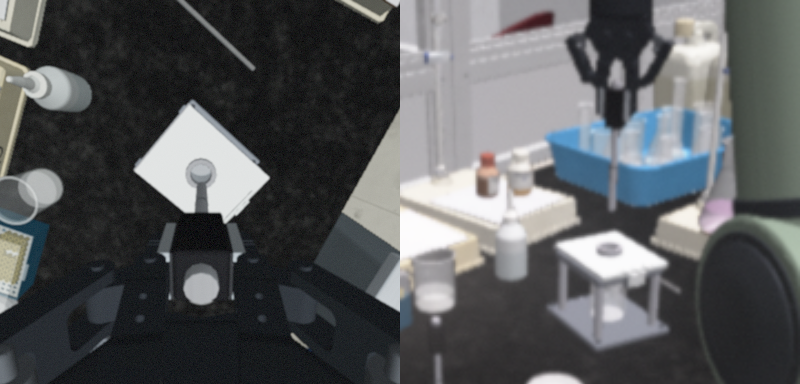

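The probe is held upright (gap 0.27) above the shut cover, with the tip near the bush at (201,173) in the left image. I'll lower it to just above the mouth and compare the shaft with the bore.

Run:
```python
from h import *
np.set_printoptions(precision=4,suppress=True)
move_l([.5255,-.190,.246],.1);print(get_state()['position'],get_state()['clock'])
fs={}
for c in ['wrist','scene','top']:
    f=fs[c]=shot(c,'v_'+c);p=get_state()['position']
    for n,g in [('guide_mouth',[.525,-.19,.115]),('probe_tip',[*p[:2],.126]),('probe_mark',[*p[:2],.186]),('probe_head',[*p[:2],.261])]:
        u=best(c,f,n,np.array(g),30);print(c,n,u,'pred',proj(f,np.array(g)),None if u is None else atz(f,u,g[2]))
def crop(c,p,h,S):
    u=proj(fs[c],np.array(p)).astype(int);print(c,u);u=np.maximum(u,h);return cv2.resize(cv2.imread(f'pics/v_{c}.png')[u[1]-h:u[1]+h,u[0]-h:u[0]+h],(S,S),interpolation=cv2.INTER_CUBIC)
cv2.imwrite('pics/v.png',np.hstack([crop('wrist',[.525,-.19,.115],40,400),crop('scene',[.525,-.19,.13],40,400)]))
```

```text
[ 0.5256 -0.1897  0.2461] 31.075
wrist guide_mouth [255.  183.6] pred [257.7015 182.6101] [ 0.5271 -0.188   0.115 ]
wrist probe_tip [255.2 183.5] pred [256.8796 184.8973] [ 0.5279 -0.1907  0.126 ]
wrist probe_mark [255.2 206.1] pred [256.9748 203.6713] [ 0.5264 -0.1877  0.186 ]
wrist probe_head [255.1 251.6] pred [257.2038 248.848 ] [ 0.5263 -0.1882  0.261 ]
scene guide_mouth [313.6 170. ] pred [314.2314 170.049 ] [ 0.5266 -0.189   0.115 ]
scene probe_tip [314.1 164.6] pred [314.2177 166.507 ] [ 0.5355 -0.2018  0.126 ]
scene probe_mark [315.5 147.8] pred [315.1549 147.1695] [ 0.5217 -0.1865  0.186 ]
scene probe_head [314.4 120. ] pred [316.388 121.726] [ 0.5411 -0.2006  0.261 ]
top guide_mouth [328.2 211.5] pred [330.3898 211.2677] [ 0.5244 -0.1853  0.115 ]
top probe_tip [331.7 212.5] pred [331.431  210.6271] [ 0.5216 -0.1905  0.126 ]
top probe_mark [337.7 210.1] pred [337.5528 208.2423] [ 0.5219 -0.1903  0.186 ]
top probe_head [321.  214.7] pred [346.7191 204.6715] [ 0.5073 -0.1447  0.261 ]
wrist [257 182]
scene [314 165]
```

View pics/v.png

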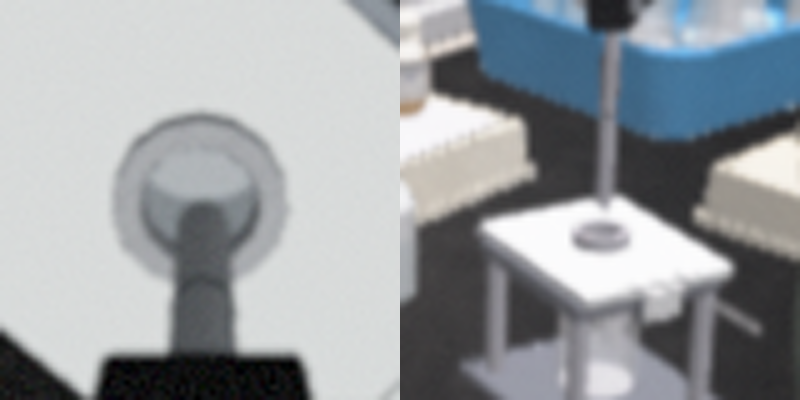

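The left view shows the bush at crop (200,198) and the tip at (204,200), with columns nearly aligned. The across-view direction is uncertain by 2–3 mm. I'll turn the wrist 90° about the probe axis so the columns measure that direction too.

```bash
cat >> h.py <<'E'
def meas(f,tag):
    g=cv2.GaussianBlur(cv2.cvtColor(np.array(f['img']),cv2.COLOR_RGB2GRAY),(3,3),0)
    c=proj(f,np.array([.5255,-.19,.115])).astype(int);r=g[c[1]-30:c[1]+40,c[0]-30:c[0]+30]
    def mids(rows,thr):
        out=[]
        for y in rows:
            x=np.where(r[y]<thr)[0];x=x[abs(x-30)<25]
            if len(x)>3: out.append([y+c[1]-30,x[0]+c[0]-30,x[-1]+c[0]-30])
        return np.array(out)
    b=mids(range(14,36),208);s=mids(range(24,56,2),130)
    print(tag,'c',c,'bush',b[:,1:].mean(1).mean(),'rows',b[[0,-1],0],'w',(b[:,2]-b[:,1]).max());print('shaft',[(int(y),(p+q)/2,int(q-p)) for y,p,q in s])
    m=(r<208).astype(np.uint8);m[46:]=0
    pts=[]
    for y,p,q in b: pts+= [[p-.5,y],[q+.5,y]]
    e=cv2.fitEllipse(np.array(pts,np.float32));print('ell',np.round(e[0],2),np.round(e[1],1),'z.113',atz(f,e[0],.115)[:2])
E
python3 - <<'E'
from h import *
np.set_printoptions(precision=4,suppress=True)
f=shot('wrist');meas(f,'A');print(get_state()['position'])
movep([.5256,-.1897,.246],down(-2.76-1.5708));f=shot('wrist','B');meas(f,'B');s=get_state();print(s['position'],s['clock'],f['cx'],f['cy'])
f2=shot('scene','B2')
def crop(f,n,p,h):
    u=proj(f,np.array(p)).astype(int);print(u);return cv2.resize(cv2.imread(f'pics/{n}.png')[u[1]-h:u[1]+h,u[0]-h:u[0]+h],(400,400),interpolation=cv2.INTER_CUBIC)
cv2.imwrite('pics/Bv.png',np.hstack([crop(f,'B',[.525,-.19,.115],40),crop(f2,'B2',[.525,-.19,.13],40)]))
E
```

```text
A c [257 182] bush 256.34090909090907 rows [166 187] w 36
shaft [(182, np.float64(261.5), 11), (184, np.float64(256.5), 23), (186, np.float64(256.5), 21), (188, np.float64(256.0), 20), (190, np.float64(256.5), 17), (192, np.float64(256.5), 13), (194, np.float64(257.0), 10), (196, np.float64(257.0), 10), (198, np.float64(257.0), 10), (200, np.float64(257.0), 10), (202, np.float64(257.0), 10), (204, np.float64(257.0), 10), (206, np.float64(257.0), 10)]
ell [256.28 182.37] [36.9 39.4] z.113 [ 0.5263 -0.19  ]
[ 0.5255 -0.19    0.246 ]
B c [256 182] bush 256.70454545454544 rows [166 187] w 36
shaft [(184, np.float64(256.5), 23), (186, np.float64(257.0), 22), (188, np.float64(256.5), 21), (190, np.float64(256.5), 19), (192, np.float64(256.5), 15), (194, np.float64(257.0), 12), (196, np.float64(257.5), 11), (198, np.float64(257.0), 10), (200, np.float64(257.0), 10), (202, np.float64(257.0), 10), (204, np.float64(257.5), 11), (206, np.float64(257.5), 11)]
ell [256.84 182.42] [37.  38.3] z.113 [ 0.5249 -0.1895]
[ 0.5256 -0.1897  0.246 ] 33.325 256.84633669591926 191.01089381298388
[256 182]
[314 165]
```

View pics/Bv.png

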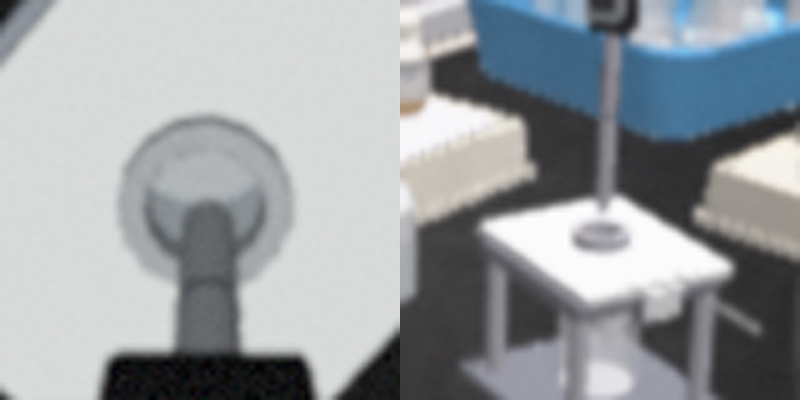

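Views A and B agree with each other: the bush sits within 1 mm of the TCP axis, and the probe is about 1.1 mm along tool y. I'll correct (-0.2,-0.5) mm and lower the probe to mark height, TCP z ≈ 0.1754.

Run:
```python
from h import *
np.set_printoptions(precision=4,suppress=True)
move_l([.5254,-.1902,.246],.05);print(move_l([.5254,-.1902,.1755],.06,until_force=4))
sleep(.3);s=get_state();print(s['position'],s['contact_force'],s['finger_gap'],s['clock'])
f=shot('wrist','F');f2=shot('scene','F2');meas(f,'F')
for c,g in [('wrist',f),('scene',f2)]:
    for n in ['probe_mark','guide_mouth']:
        print(c,n,best(c,g,n,np.array([.5254,-.1902,.115]),30),proj(g,np.array([.526,-.19,.115])))
def crop(f,n,p,h):
    u=proj(f,np.array(p)).astype(int);print(u);return cv2.resize(cv2.imread(f'pics/{n}.png')[u[1]-h:u[1]+h,u[0]-h:u[0]+h],(400,400),interpolation=cv2.INTER_CUBIC)
cv2.imwrite('pics/Fv.png',np.hstack([crop(f,'F',[.525,-.19,.115],40),crop(f2,'F2',[.525,-.19,.115],25)]))
```

```text
False
[ 0.5255 -0.1903  0.1757] [ 0.9018 -0.3773 -1.0519] 0.27420394676350623 35.25
F c [256 204] bush 257.0 rows [188 209] w 47
shaft [(198, np.float64(257.5), 13), (200, np.float64(257.5), 13), (202, np.float64(257.0), 30), (204, np.float64(257.0), 30), (206, np.float64(257.0), 30), (208, np.float64(257.0), 30), (210, np.float64(257.0), 30), (212, np.float64(257.0), 38), (214, np.float64(257.0), 40), (216, np.float64(257.0), 40), (218, np.float64(257.0), 42), (220, np.float64(257.0), 42), (222, np.float64(257.0), 44), (224, np.float64(256.0), 48), (226, np.float64(256.0), 48), (228, np.float64(256.0), 48)]
ell [256.91 203.48] [47.7 51.1] z.113 [ 0.5248 -0.19  ]
wrist probe_mark [254.4 203.4] [256.3478 204.9005]
wrist guide_mouth [257.6 204.6] [256.3478 204.9005]
scene probe_mark [314.3 172.4] [313.9638 169.9595]
scene guide_mouth [314.5 173.2] [313.9638 169.9595]
[256 203]
[314 170]
```

View pics/Fv.png

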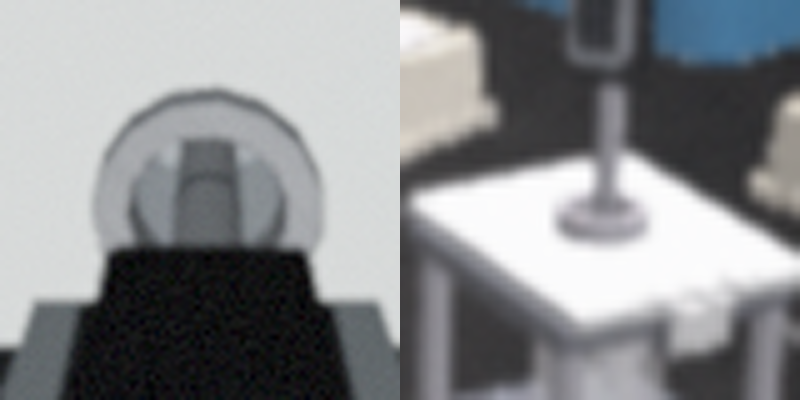

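The wrist view shows the shaft (centre 210) inside the bore (centre 208), with an even gap each side. The ring line is at crop y ≈ 180, and 181 is expected for a centred ring level with the mouth. In the scene view the cover is shut and the shaft stands upright in the bush. One check for contact force, then I'll hand in.

Run:
```python
from h import *
np.set_printoptions(precision=3,suppress=True)
F=[]
for i in range(15): sleep(.05);s=get_state();F.append(np.r_[s['contact_force'],s['wrist_torque']])
print(np.mean(F,0),np.std(F,0),s['position'],np.abs(s['joint_velocities']).max(),s['clock'])
if np.linalg.norm(np.mean(F,0)[:2])<.6: sign_off();print('signed')
```

```text
[-0.109 -0.204 -0.691  0.001  0.015 -0.006] [0.395 0.458 0.377 0.02  0.028 0.027] [ 0.525 -0.19   0.175] 0.0020209634363259244 36.3
the job is handed in; nothing more can be done
signed
```

The job is handed in at about 36 s on the robot's clock: the cover is shut, and the probe is held still in the guide hole with its ring at the top of the guide.

- **Cover:** I pressed it along its arc until the push passed 22 N at z = 0.105, the shut height, then let go. It was still shut in the later pictures.
- **Probe:** I took the large probe from the storage tube, moved it over the cell, corrected its position from two wrist views 90° apart, and lowered it through the guide.
- **Centring:** In the last wrist view the shaft is within about 0.3 mm of the bore centre across the view. Along the view it is within about 1 mm.
- **Ring height:** It is set from the grasp geometry and matches the wrist view to about 1 mm.
- **Hanging free:** The average side force was about 0.2 N, which is sensor noise. The vertical force of about -0.7 N fits the probe's own weight, and the arm was still.

Two checks were weaker. The scene camera suggested a 1–1.8 mm sideways offset before the last correction, but that is only about half a pixel there. The ring itself could not be made out clearly in that camera.

I did not take a final picture of the loose glassware and the dropper bottle. Nothing I did was meant to touch them.

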